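Index the gear turntable and clamp it

ROBOT

A 6-joint arm with a two-finger parallel gripper is mounted at the origin on the work surface. World frame = base frame: x ahead of the robot, y to its left, z up, the work surface at z = 0. Lengths are in m, angles in degrees, forces in N, time in s.
With the tool pointing down it reaches from about 0.4 to 0.825 m from the base axis. Payload 7 kg.
Tool frame: the origin (TCP) lies between the finger pads; the fingertips stand 25 mm ahead of it and the grasp point (between the pads) lies 6 mm ahead of it; z points along the fingers, y is the line along which they close (so a half turn about z gives the same grasp; the last joint's range is limited). The gripper opens to 88 mm and grips with 3 to 60 N. Pads are 19 mm wide; open, the fingers measure 130 mm over their backs; the gripper's body (78 mm by 193 mm) begins 47 mm behind the grasp point.
Start: joints at [-47.149, 20.546, 0.682, 0, -70.136, -16.507], TCP at [0.3, -0.605, 0.252] pointing down, gripper open.
Joint ranges: [-176.03, 176.03], [-82.01, 121.73], [-58.28, 71.71], [-173.87, 95.51], [-174.79, -0.11], [-173.66, 173.66]. Speed limits (degrees/s): [136.94, 136.94, 172.46, 180, 180, 180].

INTERFACE

Orientations are given as [roll, pitch, yaw] about the fixed x, y, z axes, in that order (R = Rz(yaw) Ry(pitch) Rx(roll)).
In Python, from plant import * gives the robot as it stands. The module is installed in compiled form; this text tells all that it offers.
- The arm moves only by the shell command python3 -m crank 'ROWS'. ROWS is JSON, a list of rows, each a list of 7 numbers: the turn, a rotation vector about the tool's x, y, z in degrees, then the shift along the tool's x, y, z in m, then the closure, from 0 (fully open) to 1 (shut). In form: [[ax, ay, az, x, y, z, grip], ...]. A call has exactly 10 rows; each row shifts and turns the commanded pose from where the row before left it, along the tool's axes as they then stand; what a row does not reach is not made up. A row lasts 1/10 s, in which the tool goes at most 50 mm and 8.59 degrees, less where a joint would pass 70% of its speed; a pose out of reach is approached as far as the arm can. A call with a gripper value outside its range is refused whole. The fingers move at their own pace and stop on an object; the grip force is fixed at half the most. Time passes only in rows, so rows that do not move let the fingers close, or fill a call up. It gives the time, the measured TCP pose, the force, the opening and the grip force at its end, in the units of the state.
- get_obs(): the state, without advancing time (a new reading comes with each control period).
- camera(name): name is "side" or "top"; returns the picture (400x640x3 uint8, red, green, blue); there is no depth.
- camera_model(name): a dict with "K" (3x3 intrinsics, pixels), "origin" and "rotation" of the camera in the world. Camera axes: x right, y up, looking along -z (the intrinsics and any distortion apply to the point x, -y, -z); pixel columns grow to the right and rows downward; lengths in m; the calibration is good to about 2 mm. A picture is of the moment at which its call begins. camera_model takes no time and is no camera call.
- close_job(): hands the job in; it is judged then, once.
The state is a dict: "time": time; "joint_pos": joint angles; "joint_velocities": joint speeds; "joint_torque": joint torques, N m; "ee_pos": TCP position; "tcp_rot": TCP orientation; "ft_force": force on the tool from outside, world axes, zero at the start; "wrist_torque": the same for the moment, N m; "gripper_width": finger opening in m; "grip_force": force on a finger pad.
Only numpy, scipy, OpenCV 4.12 (cv2) and the standard library are available. Lean on these libraries where they do the work, as an engineer would, in place of code of your own. Each camera call takes 0.05 s, during which the arm holds its last target. There are 200 camera calls.

TASK

With one fingertip, push on the arms of the gear turntable to turn it until the red ball stands right in front of the yellow pointer; then, with the red ball there, push the orange-balled clamp lever round until it is fully home against its stop. Grasp nothing, do not touch or lift the gear that rides on the turntable, and leave all the other things on the bench where they are.

Things in the scene. Friction and masses are not known exactly. Their poses are not given: they have to be found in the camera images.
- turntable (a joint): angle (rad) of the turntable, an aluminium disc (radius 60 mm, 60 to 74 mm above the bench) on a vertical axis on the grey stand; grows counter-clockwise seen from above; turns either way past a full turn and stays where left (2 to 3 N near an arm's end turns it). Three level round arms, 120 degrees apart, stick out from its rim: one red with a red ball, two steel with black balls
- table_axis (a point): point on the turntable's vertical axis at the height of the arms (67 mm above the bench). Below the arms stands the grey column (radius 54 mm); farther out, up to 130 mm from the axis, nothing under the arms is taller than 36 mm
- red_ball (a point): centre of the red ball (22 mm) at the end of the red arm, 108 mm from the axis, 67 mm above the bench; the arms are 10 mm thick, their centre line at the same height
- mark (a point): where the centre of the red ball belongs, in front of the yellow pointer: 108 mm from the turntable's axis, 67 mm above the bench. The pointer is fixed to the stand: a flat yellow bar 12 mm wide, top 36 mm above the bench, running out beneath the arms, with an upright yellow finger (12 mm wide, 74 mm high) at its end, 134 to 142 mm from the axis, just outside the balls' circle
- clamp (a joint): angle (rad) of the clamp lever on the stand, 0 = fully open, 1.4 = fully home against its stop pin; grows counter-clockwise seen from above; stays where left (about 2 N on the ball moves it). A level round steel bar 12 mm thick, centre line 60 mm above the bench, with a 26 mm orange ball; the stop pin (68 mm high) stands within 35 mm of the pivot, else nothing near the bar is taller than 18 mm
- clamp_pivot (a point): point on the lever's vertical pivot axis, at the height of the bar (60 mm above the bench); the pivot stands 210 mm from the turntable's axis; its hub is 36 mm across, top 70 mm above the bench
- clamp_ball (a point): centre of the orange ball at the lever's end, 90 mm from the pivot
- gear_center (a point): centre of the loose steel bevel gear that lies on the turntable, 100 mm across, 26 mm high (from 74 to 100 mm above the bench), loosely round a short spigot on the axis; it rides along by its weight
- bearing: loose steel bearing ring lying flat, 52 mm across, 16 mm high; the origin is the centre of its underside
- socket: loose steel socket standing up, 26 mm across, 32 mm high; the origin is the centre of its underside
- screwdriver: loose yellow-handled screwdriver lying flat, about 200 mm long; the origin is at its underside
- wrench: loose steel wrench lying flat, under 200 mm long; the origin is at its underside
- spraycan: loose white and yellow spray can standing, 64 mm across, 170 mm high; the origin is the centre of its underside
- oiler: loose grey oil bottle standing, 48 mm across, 110 mm high; the origin is the centre of its underside
Not all that is in view belongs to the job. Leave any green or purple look-alike of the part that bears gear_center alone.

How it is judged (in metres and radians):
On the way, in this order (a step that is already met when the one before it is completed fails the run):
1. the red ball is turned to the yellow pointer, with the clamp still open (horizontal distance between red_ball and mark below 0.01 m and not (value of joint clamp above 1.3 rad)), for 0.2 s.
2. the clamp lever is pushed home while the red ball stands at the pointer (horizontal distance between red_ball and mark below 0.01 m and value of joint clamp above 1.3 rad), for 0.2 s.
At the end, for the whole second after the job is handed in: the red ball's centre is within 10 mm of the mark in front of the pointer, the clamp lever is at 1.3 rad or more (stop at 1.4), both at rest, and the gear still lies flat round its spigot on the turntable (all of step 2 and velocity of joint turntable between -0.05 and 0.05 rad/s and velocity of joint clamp between -0.05 and 0.05 rad/s and horizontal distance between gear_center and table_axis below 0.022 m and height (world z) of gear_center between 0.082 and 0.092 m); the robot touches nothing.
It fails at once if the gear is lifted off the turntable (height (world z) of gear_center above 0.094 m).
It fails at once if the robot touches the gear (contact force between any of the fingers, the arm and gear above 1 N).
It fails at once if another thing on the bench is moved by more than 15 mm, or lifted (distance of any of bearing, socket, screwdriver, wrench, spraycan, oiler from where it was at the start of the episode above 0.015 m).
It also fails if it takes over 58 s, if anything falls off the work surface, if the arm or the gripper's body presses on something with over 40 N, if the wrist force passes 120 N, or if a joint passes its speed limit or range.

## Working session

There is one attempt and no reset: what is moved stays moved. The work goes in short steps, Python scripts to look and compute and a shell command to move; the robot and the scene stay as the last step left them, time stands still between calls to the robot, and variables do not carry over. Pictures are saved under pics/ and viewed, at most 10 in all, crops included, and the job is handed in when it is done.

```bash
mkdir -p pics; python3 - <<'E'
from plant import *
import cv2
o=get_obs();print(o)
for n in("top","side"):
    cv2.imwrite(f"pics/{n}0.png",camera(n)[:,:,::-1]);m=camera_model(n);print(m)
E
```

```text
{'time': 0.0, 'joint_pos': array([-4.71494339e+01,  2.05909000e+01,  6.33228487e-01, -2.07719669e-02,
       -7.01374846e+01, -1.65087234e+01]), 'joint_velocities': array([-0.03331268,  0.00393706, -0.05017951, -0.05092237, -0.04266907,
        0.06133206]), 'joint_torque': array([-2.41793219e-03, -5.82719028e+01,  2.93055797e+01,  6.99740231e+00,
        6.90367728e-03, -1.02625756e-04]), 'ee_pos': array([ 0.29930556, -0.60449402,  0.25062252]), 'tcp_rot': array([ 1.79903217e+02, -8.32035849e-03, -1.53665224e+02]), 'ft_force': array([ 0.78154179, -0.30183663,  0.67274078]), 'wrist_torque': array([-0.01110498,  0.02352137,  0.0081276 ]), 'grip_force': 0.0, 'gripper_width': 0.08760207343880526}
{'K': array([[375.2749183 ,   0.        , 320.34775196],
       [  0.        , 375.2749183 , 196.84394004],
       [  0.        ,   0.        ,   1.        ]]), 'origin': array([ 0.47296613, -0.00466542,  1.14275336]), 'rotation': array([  4.23518865,   0.36796449, -89.4896299 ])}
{'K': array([[520.67000458,   0.        , 319.46556284],
       [  0.        , 520.67000458, 194.28315084],
       [  0.        ,   0.        ,   1.        ]]), 'origin': array([-0.05887986,  0.93510912,  0.7096705 ]), 'rotation': array([  60.78782062,    0.2651934 , -147.55896991])}
```

View pics/top0.png

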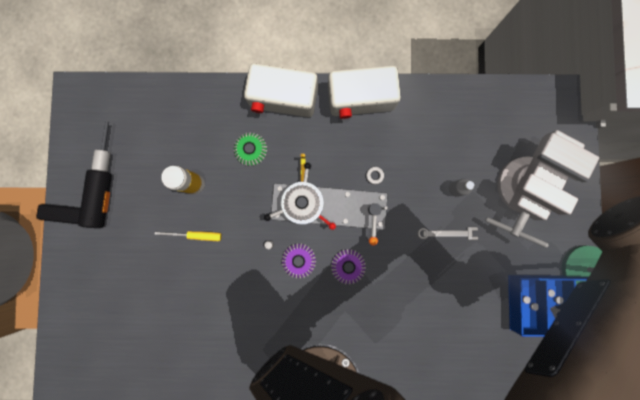

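View pics/side0.png

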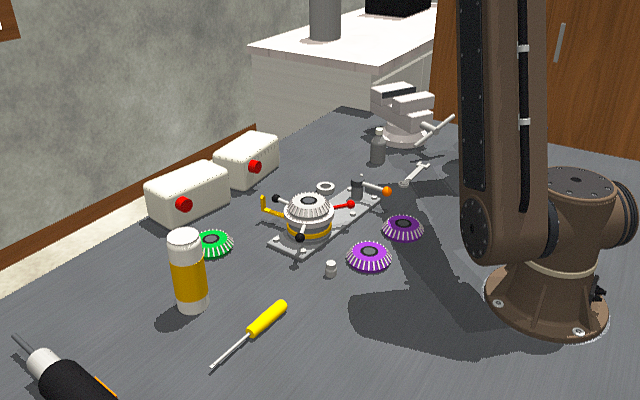

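The top view shows the turntable at about (302,203), the pointer going up to (303,155) with a black ball at (308,165), the other black ball at (265,217), and the red ball at (331,226). The clamp pivot is at (374,208) and the orange ball at (374,240). Image up is +x and image left is +y. Next I'll measure these.

```bash
cat > h.py <<'E'
from plant import *
import cv2, numpy as np
from scipy.spatial.transform import Rotation as Ro
def ray(n,u,v):
    m=camera_model(n);d=np.linalg.inv(m["K"])@[u,v,1];d=d*[1,-1,-1]
    return np.array(m["origin"]),Ro.from_euler('xyz',m["rotation"],degrees=True).as_matrix()@d
def onz(n,u,v,z):
    o,d=ray(n,u,v);return o+d*(z-o[2])/d[2]
def proj(n,p):
    m=camera_model(n);q=Ro.from_euler('xyz',m["rotation"],degrees=True).as_matrix().T@(np.array(p)-m["origin"]);q=q*[1,-1,-1];q=m["K"]@q;return q[:2]/q[2]
def two(a,b):
    (o,d),(p,e)=ray("top",*a),ray("side",*b)
    s=np.linalg.lstsq(np.c_[d,-e],p-o,rcond=None)[0];x,y=o+d*s[0],p+e*s[1]
    return (x+y)/2,np.linalg.norm(x-y)
H={"red":((0,6),(150,120)),"orange":((7,15),(190,150)),"yellow":((18,28),(150,100))}
def blobs(im,c,box):
    h=cv2.cvtColor(im,cv2.COLOR_RGB2HSV);(a,b),(s,v)=H[c];m=cv2.inRange(h,(a,s,v),(b,255,255))
    if c=="red":m|=cv2.inRange(h,(174,s,v),(180,255,255))
    k=np.zeros_like(m);x0,x1,y0,y1=box;k[y0:y1,x0:x1]=m[y0:y1,x0:x1]
    n,_,st,ce=cv2.connectedComponentsWithStats(k);return [(st[i].tolist(),ce[i].round(1).tolist()) for i in range(1,n) if st[i][4]>3]
BX={"top":(255,400,140,260),"side":(250,400,175,260)}
E
python3 - <<'E'
from h import *
for n in("top","side"):
    im=cv2.imread(f"pics/{n}0.png")[:,:,::-1].copy()
    for c in H:print(n,c,blobs(im,c,BX[n]))
    x0,x1,y0,y1=BX[n];cv2.imwrite(f"pics/{n}c.png",cv2.resize(im[y0:y1,x0:x1,::-1],None,fx=5,fy=5,interpolation=cv2.INTER_CUBIC))
E
```

```text
top red [([320, 216, 16, 13, 68], [328.4, 223.0])]
top orange [([370, 238, 8, 6, 38], [373.2, 240.4])]
top yellow [([301, 154, 5, 27, 93], [302.3, 165.8])]
side red [([333, 200, 22, 8, 79], [346.1, 204.0])]
side orange [([382, 186, 10, 10, 55], [387.1, 191.3])]
side yellow [([384, 187, 4, 4, 11], [385.9, 188.2]), ([260, 195, 24, 23, 147], [268.9, 208.0]), ([286, 223, 12, 13, 57], [290.7, 230.2]), ([304, 222, 28, 17, 139], [318.2, 233.2])]
```

View pics/topc.png

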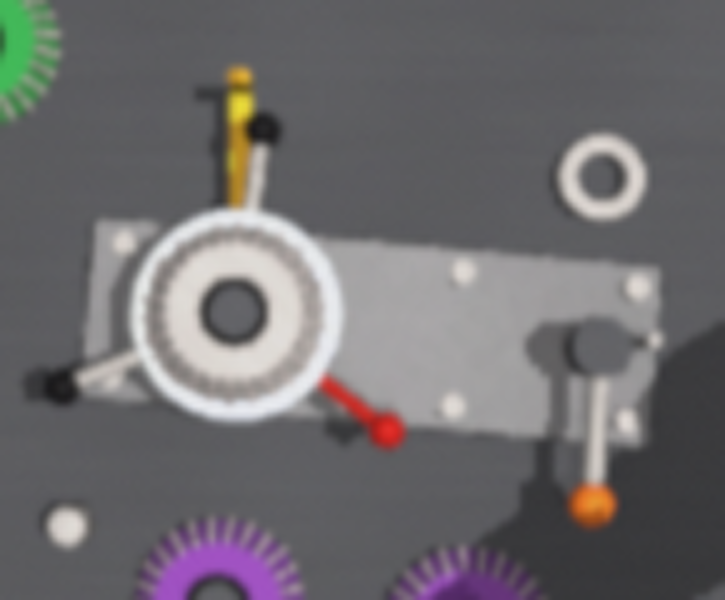

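View pics/sidec.png

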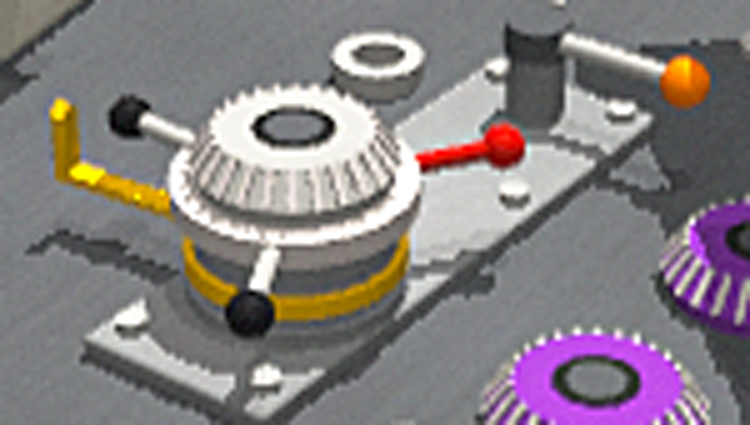

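The crops show the balls in the top picture: red at (332.2,226), black at (307.6,165.8) and (267,217), and orange at (373.4,241). The pointer finger top is at (302.6,155) and the pivot hub at (374.8,209.2). In the side picture, red is at about (350.8,204), black at (276,198.4) and (299.6,237.4), and orange at (387,191).

```bash
python3 - <<'E'
from h import *
T={"red":((332.2,226.0),(350.8,204)),"b1":((307.5,165.8),(275.8,198.4)),"b2":((267,217),(299.7,237.5)),"or":((373.4,241),(386.8,191.3))}
P={}
for k,(a,b) in T.items():
    p=onz("top",*a,.060 if k=="or" else .067);s=onz("side",*b,.060 if k=="or" else .067);x,g=two(a,b);P[k]=(p+s)/2;print(k,p.round(4),s.round(4),x.round(4),g.round(4))
A=np.array([P[k][:2] for k in("red","b1","b2")])
M=np.c_[2*A,np.ones(3)];c=np.linalg.solve(M,(A**2).sum(1));ax=c[:2];print("axis",ax,"R",np.sqrt(c[2]+ax@ax))
print("mean",A.mean(0))
ax=A.mean(0)
ang=lambda p,q:np.degrees(np.arctan2(*(p[:2]-q[:2])[::-1]))
for k in("red","b1","b2"):print(k,ang(P[k],ax),np.linalg.norm(P[k][:2]-ax))
ft=onz("top",302.6,155.0,.074);fs=onz("side",262,195.5,.074);print("finger",ft,fs,[ (ang(f,ax),np.linalg.norm(f[:2]-ax)) for f in(ft,fs)])
pv=onz("top",374.8,209.2,.070);print("pivot",pv,np.linalg.norm(pv[:2]-ax),np.linalg.norm(pv-P["or"]),ang(P["or"],pv))
print("socket",onz("top",268.3,245,.032),"bearing",onz("top",375.4,175.3,.016),"purples",onz("top",298,260,.03),onz("top",348,266,.03),"can",onz("top",170,178,.17))
E
```

```text
red [ 0.4693 -0.0317  0.067 ] [ 0.469  -0.0328  0.067 ] [ 0.469  -0.0318  0.0675] 0.0008
b1 [0.6423 0.0409 0.067 ] [0.6413 0.0422 0.067 ] [0.6424 0.0409 0.0661] 0.0001
b2 [0.4934 0.1553 0.067 ] [0.4925 0.1544 0.067 ] [0.4928 0.1549 0.0673] 0.0012
or [ 0.4275 -0.1502  0.06  ] [ 0.428  -0.1491  0.06  ] [ 0.4279 -0.15    0.0597] 0.0009
axis [0.53417696 0.05457339] R 0.10843299006821745
mean [0.53463987 0.05472813]
red -126.97890164146816 0.10883470421035656
b1 -7.01014094861235 0.10799222201061161
b2 112.62013270633891 0.10846710310591945
finger [0.67247088 0.05510026 0.074     ] [0.67168559 0.05837628 0.074     ] [(np.float64(0.15468995638360125), np.float64(0.1378315090041662)), (np.float64(1.5248484175815276), np.float64(0.13709426345053463))]
pivot [ 0.51826103 -0.15294241  0.07      ] 0.20831542989751917 0.09112437177310725 177.90968950621593
socket [0.4117743  0.15509194 0.032     ] bearing [ 0.62299608 -0.16240125  0.016     ] purples [0.36870544 0.06721111 0.03      ] [ 0.35267815 -0.07967004  0.03      ] can [0.59105198 0.39592762 0.17      ]
```

```bash
python3 -m crank '[[0,0,-8,0,0,0,1],[0,0,-8,0,0,0,1],[0,0,-8,0,0,0,1],[0,0,-8,0,0,0,1],[0,0,-8,0,0,0,1],[0,0,-8,0,0,0,1],[0,0,-8,0,0,0,1],[0,0,-7.7,0,0,0,1],[0,0,0,0,0,0,1],[0,0,0,0,0,0,1]]'
```

```text
time: 1.1
ee_pos: [0.2995, -0.6048, 0.2512]
tcp_rot: [180.0, 0.0, -90.2]
ft_force: [-0.5, 0.2, 0.8]
gripper_width: 0.013
grip_force: 0.0
```

```bash
python3 -m crank '[[0,0,0,-0.045,-0.0107,0,1],[0,0,0,-0.045,-0.0107,0,1],[0,0,0,-0.045,-0.0107,0,1],[0,0,0,-0.045,-0.0107,0,1],[0,0,0,-0.045,-0.0107,0,1],[0,0,0,-0.045,-0.0107,0,1],[0,0,0,-0.045,-0.0107,0,1],[0,0,0,-0.045,-0.0107,0,1],[0,0,0,-0.045,-0.0107,0,1],[0,0,0,-0.045,-0.0107,0,1]]'; python3 -m crank '[[0,0,0,-0.045,-0.0107,0,1],[0,0,0,-0.045,-0.0107,0,1],[0,0,0,-0.045,-0.0107,0,1],[0,0,0,-0.044,-0.0107,0,1],[0,0,0,0,0,0,1],[0,0,0,0,0,0,1],[0,0,0,0,0,0,1],[0,0,0,0,0,0,1],[0,0,0,0,0,0,1],[0,0,0,0,0,0,1]]'
```

```text
time: 2.1
ee_pos: [0.4061, -0.153, 0.2519]
tcp_rot: [-179.9, 0.0, -90.2]
ft_force: [0.8, -0.5, 0.7]
gripper_width: 0.0005
grip_force: 0.0
time: 3.1
ee_pos: [0.4487, 0.0235, 0.2516]
tcp_rot: [-180.0, 0.0, -90.1]
ft_force: [0.2, 0.6, -0.4]
gripper_width: 0.0002
grip_force: 0.0
```

```bash
python3 -m crank '[[0,0,0,0,0,0.025,1],[0,0,0,0,0,0.025,1],[0,0,0,0,0,0.025,1],[0,0,0,0,0,0.025,1],[0,0,0,0,0,0.025,1],[0,0,0,0,0,0.02,1],[0,0,0,0,0,0.016,1],[0,0,0,0,0,0.01,1],[0,0,0,0,0,0,1],[0,0,0,0,0,0,1]]'
python3 - <<'E'
from h import *
cv2.imwrite("pics/side1.png",camera("side")[150:290,200:440,::-1].repeat(3,0).repeat(3,1))
# waypoints, circle r=.09 from -160 to end, tool shifts
ax=np.array([.5346,.0547]);p=np.array([.4487,.0235])
for a in range(-150,-15,10):
    q=ax+.09*np.array([np.cos(np.radians(a)),np.sin(np.radians(a))]);d=q-p;print(a,q.round(3),"tool",-d[1].round(4),-d[0].round(4));p=q
E
```

```text
time: 4.1
ee_pos: [0.4492, 0.0242, 0.081]
tcp_rot: [-180.0, -0.0, -90.0]
ft_force: [0.2, 0.1, 0.6]
gripper_width: 0.0007
grip_force: 0.0
-150 [0.457 0.01 ] tool 0.0138 -0.008
-140 [ 0.466 -0.003] tool 0.0129 -0.009
-130 [ 0.477 -0.014] tool 0.0111 -0.0111
-120 [ 0.49  -0.023] tool 0.009 -0.0129
-110 [ 0.504 -0.03 ] tool 0.0066 -0.0142
-100 [ 0.519 -0.034] tool 0.0041 -0.0152
-90 [ 0.535 -0.035] tool 0.0014 -0.0156
-80 [ 0.55  -0.034] tool -0.0014 -0.0156
-70 [ 0.565 -0.03 ] tool -0.0041 -0.0152
-60 [ 0.58  -0.023] tool -0.0066 -0.0142
-50 [ 0.592 -0.014] tool -0.009 -0.0129
-40 [ 0.604 -0.003] tool -0.0111 -0.0111
-30 [0.613 0.01 ] tool -0.0129 -0.009
-20 [0.619 0.024] tool -0.0142 -0.0066
```

View pics/side1.png

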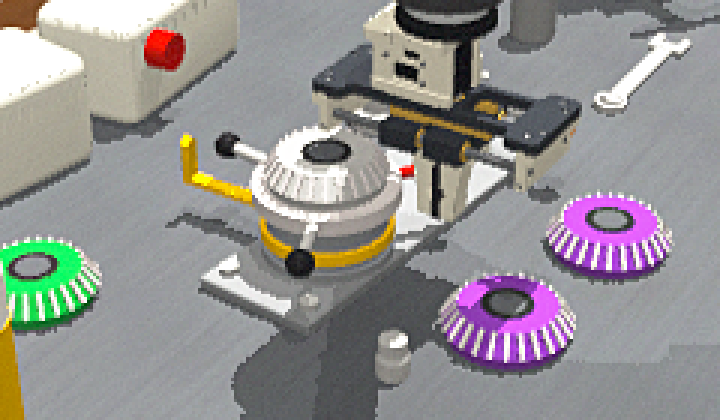

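The side crop shows the closed fingers down beside the red arm on its clockwise side. The red tip shows at (407,171), and the gripper is clear of the gear. I'll push counter-clockwise along the circle.

```bash
python3 -m crank '[[0,0,0,0.0069,-0.004,0,1],[0,0,0,0.0069,-0.004,0,1],[0,0,0,0.0065,-0.0045,0,1],[0,0,0,0.0065,-0.0045,0,1],[0,0,0,0.0055,-0.0055,0,1],[0,0,0,0.0055,-0.0055,0,1],[0,0,0,0.0045,-0.0065,0,1],[0,0,0,0.0045,-0.0065,0,1],[0,0,0,0.0033,-0.0071,0,1],[0,0,0,0.0033,-0.0071,0,1]]'
```

```text
time: 5.15
ee_pos: [0.5043, -0.0295, 0.0803]
tcp_rot: [180.0, -0.0, -90.0]
ft_force: [-2.0, 1.4, -0.1]
gripper_width: 0.0003
grip_force: 1.4
```

```bash
python3 -m crank '[[0,0,0,0.002,-0.0076,0,1],[0,0,0,0.002,-0.0076,0,1],[0,0,0,0.0007,-0.0078,0,1],[0,0,0,0.0007,-0.0078,0,1],[0,0,0,-0.0007,-0.0078,0,1],[0,0,0,-0.0007,-0.0078,0,1],[0,0,0,-0.002,-0.0076,0,1],[0,0,0,-0.002,-0.0076,0,1],[0,0,0,-0.0033,-0.0071,0,1],[0,0,0,-0.0033,-0.0071,0,1]]'
```

```text
time: 6.15
ee_pos: [0.5804, -0.0223, 0.0806]
tcp_rot: [180.0, -0.0, -90.0]
ft_force: [-4.1, -0.9, -0.2]
gripper_width: 0.0003
grip_force: 1.5
```

```bash
python3 - <<'E'
from h import *
print(get_obs()["ee_pos"])
for n in("top","side"):
    im=camera(n);print(n,[blobs(im,c,BX[n]) for c in("red","orange")])
cv2.imwrite("pics/side2.png",im[150:290,200:440,::-1].repeat(3,0).repeat(3,1))
E
```

```text
[ 0.58041543 -0.02230156  0.08055111]
top [[], [([370, 238, 7, 7, 34], [372.8, 240.7])]]
side [[([296, 187, 7, 7, 35], [299.1, 190.1])], [([382, 189, 10, 7, 37], [386.0, 192.6])]]
```

View pics/side2.png

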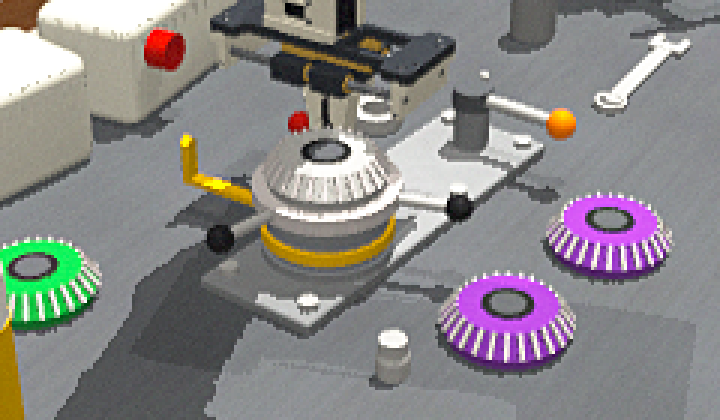

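The red ball is at side crop (299,122), about 33° short of the pointer. The gear is still seated. I'll continue and slow down towards the end.

```bash
python3 -m crank '[[0,0,0,-0.0045,-0.0063,0,1],[0,0,0,-0.0045,-0.0063,0,1],[0,0,0,-0.0055,-0.0055,0,1],[0,0,0,-0.0055,-0.0055,0,1],[0,0,0,-0.0064,-0.0045,0,1],[0,0,0,-0.0064,-0.0045,0,1],[0,0,0,-0.006,-0.003,0,1],[0,0,0,-0.005,-0.002,0,1],[0,0,0,-0.004,-0.001,0,1],[0,0,0,-0.002,0,0,1]]'
cat > m.py <<'E'
from h import *
print(get_obs()["ee_pos"],get_obs()["ft_force"])
im=camera("side");b=blobs(im,"red",(240,400,165,260));print(b)
for s,c in b:print("red",onz("side",*(np.array(c)),.067).round(4))
t=camera("top");print([onz("top",*c,.067).round(4) for s,c in blobs(t,"red",(255,400,130,260))])
E
python3 m.py
```

```text
time: 7.25
ee_pos: [0.6182, 0.0279, 0.0804]
tcp_rot: [180.0, -0.0, -89.9]
ft_force: [-2.8, -1.6, 0.4]
gripper_width: 0.0004
grip_force: 2.4
[0.61819659 0.02794354 0.08042903] [-2.82537417 -1.5669819   0.4090869 ]
[([272, 195, 17, 10, 80], [278.2, 199.2])]
red [0.6339 0.0422 0.067 ]
[]
```

```bash
python3 -m crank '[[0,0,0,-0.002,-0.001,0,1],[0,0,0,-0.002,-0.001,0,1],[0,0,0,-0.002,-0.001,0,1],[0,0,0,-0.002,-0.001,0,1],[0,0,0,-0.001,0,0,1],[0,0,0,-0.001,0,0,1],[0,0,0,0,0,0,1],[0,0,0,0,0,0,1],[0,0,0,0,0,0,1],[0,0,0,0,0,0,1]]'
cat >> m.py <<'E'
cv2.imwrite("pics/side3.png",cv2.resize(im[170:240,240:340,::-1],None,fx=6,fy=6,interpolation=cv2.INTER_CUBIC))
for a in(-5,0,5):
    q=np.radians(a);print(a,proj("side",[.5346+.108*np.cos(q),.0547+.108*np.sin(q),.067]).round(1))
E
python3 m.py
```

```text
time: 8.35
ee_pos: [0.6203, 0.0369, 0.0801]
tcp_rot: [179.8, -0.0, -90.0]
ft_force: [-9.9, -1.0, 3.9]
gripper_width: 0.0005
grip_force: 4.6
[0.62026465 0.03691629 0.08009566] [-9.94301037 -1.0123601   3.94446697]
[([269, 196, 19, 10, 84], [276.0, 200.7])]
red [0.634  0.0512 0.067 ]
[]
-5 [274.8 198.8]
0 [272.4 200.4]
5 [270.2 202. ]
```

View pics/side3.png

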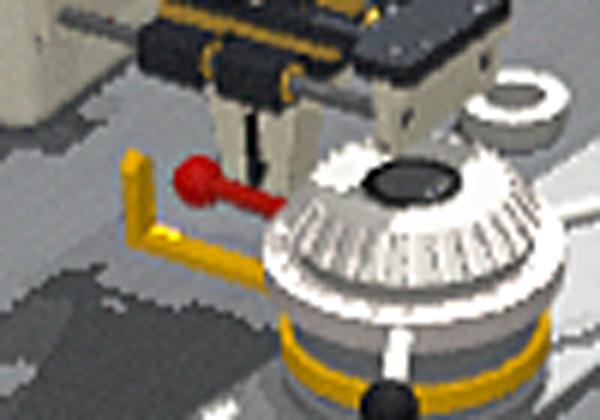

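The crop shows the red ball at about (272.6,200) in side-image pixels, about 1° short of the pointer. The finger also presses radially on the ball at about 10 N. I'll ease back in x, nudge about 2 mm in y, then retreat.

```bash
python3 -m crank '[[0,0,0,0,0.002,0,1],[0,0,0,0,0.002,0,1],[0,0,0,-0.001,0,0,1],[0,0,0,-0.001,0,0,1],[0,0,0,0,0,0,1],[0,0,0,0,0,0,1],[0,0,0,0.005,0,0,1],[0,0,0,0.01,0,0,1],[0,0,0,0.02,0,0,1],[0,0,0,0.02,0,0,1]]'
python3 m.py
```

```text
time: 9.45
ee_pos: [0.6186, -0.0163, 0.0807]
tcp_rot: [-180.0, 0.0, -89.9]
ft_force: [0.6, -0.3, 0.1]
gripper_width: 0.0005
grip_force: 0.0
[ 0.61862729 -0.01632587  0.08068372] [ 0.63213817 -0.26461619  0.06467172]
[([248, 165, 12, 8, 78], [253.7, 168.2]), ([268, 197, 19, 9, 86], [275.4, 201.2])]
red [ 0.7951 -0.0619  0.067 ]
red [0.6338 0.054  0.067 ]
[]
-5 [274.8 198.8]
0 [272.4 200.4]
5 [270.2 202. ]
```

```bash
python3 -m crank '[[0,0,0,0,0,-0.03,1],[0,0,0,0,0,-0.04,1],[0,0,0,0,0,-0.04,1],[0,0,0,0,0,-0.03,1],[0,0,0,0.02,0.037,0,1],[0,0,0,0.02,0.037,0,1],[0,0,0,0.02,0.037,0,1],[0,0,0,0.02,0.037,0,1],[0,0,0,0.018,0.035,0,1],[0,0,0,0,0,0,1]]'
cat > m2.py <<'E'
from h import *
im=camera("side");t=camera("top")
for nm,(n,i,z) in {"rs":("side",im,.067),"rt":("top",t,.067)}.items():
    print(n,[(s,c,onz(n,*c,z).round(4)) for s,c in blobs(i,"red",(262,400,185,260) if n=="side" else (255,400,135,260))])
print([(n,s,c,onz(n,*c,.06).round(4)) for n,i in(("side",im),("top",t)) for s,c in blobs(i,"orange",(255,440,170,260))])
a=cv2.resize(im[170:240,240:340,::-1],(600,420),interpolation=cv2.INTER_CUBIC);b=cv2.resize(t[145:235,260:380,::-1],(560,420),interpolation=cv2.INTER_CUBIC)[:,:200]
cv2.imwrite("pics/m2.png",np.hstack([a,b]))
E
python3 m2.py
```

```text
time: 10.55
ee_pos: [0.4316, -0.1152, 0.221]
tcp_rot: [-180.0, 0.1, -90.1]
ft_force: [1.2, -0.4, 0.2]
gripper_width: 0.0
grip_force: 0.0
side [([268, 196, 19, 10, 88], [275.2, 201.0], array([0.6348, 0.0534, 0.067 ]))]
top [([299, 163, 7, 18, 61], [301.9, 169.0], array([0.6328, 0.057 , 0.067 ]))]
[('side', [382, 189, 10, 7, 41], [386.1, 192.5], array([ 0.4267, -0.1424,  0.06  ])), ('top', [303, 170, 1, 10, 10], [303.0, 174.5], array([0.6178, 0.054 , 0.06  ]))]
```

View pics/m2.png

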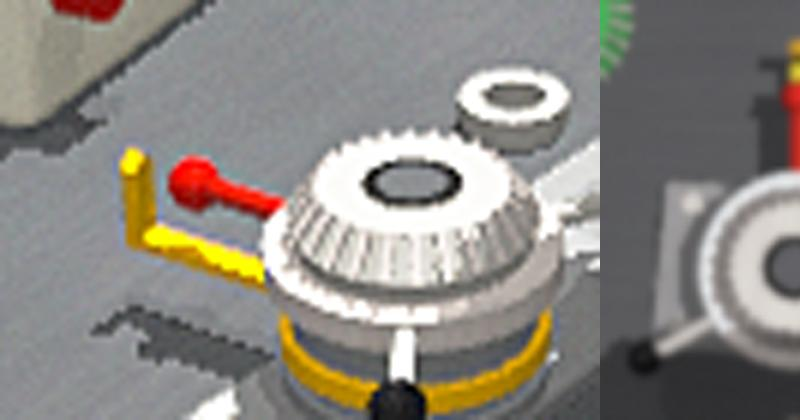

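The red ball sits directly in line with the pointer in both views (side (272,200), top (302,166)), within about 3 mm, and the gear is seated. Now the clamp.

```bash
python3 -m crank '[[0,0,0,0,-0.004,0.03,1],[0,0,0,0,0,0.03,1],[0,0,0,0,0,0.03,1],[0,0,0,0,0,0.025,1],[0,0,0,0,0,0.02,1],[0,0,0,0,0,0.01,1],[0,0,0,0,0,0.006,1],[0,0,0,0,0,0,1],[0,0,0,0.004,0,0,1],[0,0,0,0.004,0,0,1]]'; python3 -m crank '[[0,0,0,0.006,0,0,1],[0,0,0,0.006,0,0,1],[0,0,0,0.006,0,0,1],[0,0,0,0.006,0,0,1],[0,0,0,0.006,0,0,1],[0,0,0,0.006,0,0,1],[0,0,0,0.006,-0.001,0,1],[0,0,0,0.006,-0.001,0,1],[0,0,0,0.006,-0.002,0,1],[0,0,0,0,0,0,1]]'
```

```text
time: 11.65
ee_pos: [0.4403, -0.1219, 0.0704]
tcp_rot: [-179.9, 0.0, -89.9]
ft_force: [0.2, 0.4, -0.4]
gripper_width: 0.0001
grip_force: 0.0
time: 12.65
ee_pos: [0.4436, -0.1765, 0.0694]
tcp_rot: [180.0, -0.0, -90.0]
ft_force: [1.0, 0.4, -0.2]
gripper_width: 0.0006
grip_force: 0.1
```

```bash
python3 -m crank '[[0,0,0,0.006,-0.003,0,1],[0,0,0,0.006,-0.003,0,1],[0,0,0,0.006,-0.003,0,1],[0,0,0,0.006,-0.004,0,1],[0,0,0,0.006,-0.004,0,1],[0,0,0,0.005,-0.004,0,1],[0,0,0,0.005,-0.004,0,1],[0,0,0,0.003,-0.004,0,1],[0,0,0,0,-0.002,0,1],[0,0,0,0,0,0,1]]'; python3 - <<'E'
from h import *
im=camera("side");print(get_obs()["ft_force"],[(s,c,onz("side",*c,.06).round(4)) for s,c in blobs(im,"orange",(255,480,150,260))])
cv2.imwrite("pics/c.png",cv2.resize(im[130:230,300:440,::-1],None,fx=5,fy=5,interpolation=cv2.INTER_CUBIC))
E
```

```text
time: 13.65
ee_pos: [0.4766, -0.2179, 0.0695]
tcp_rot: [-179.8, 0.1, -89.9]
ft_force: [3.5, 10.2, -2.4]
gripper_width: 0.0003
grip_force: 5.1
[ 4.13958528 11.52542216 -1.78105755] []
```

View pics/c.png

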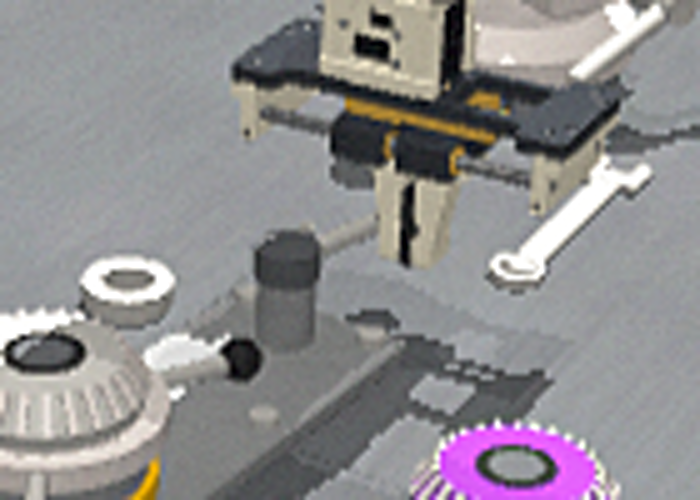

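The lever now points toward −y, and the finger is bearing radially on the orange ball, which it hides. I'll ease back in y and press +x to the stop.

```bash
python3 -m crank '[[0,0,0,-0.004,0,0,1],[0,0,0,-0.002,0,0,1],[0,0,0,0,-0.002,0,1],[0,0,0,0,-0.002,0,1],[0,0,0,0,-0.002,0,1],[0,0,0,0,-0.002,0,1],[0,0,0,0,-0.001,0,1],[0,0,0,0,0,0,1],[0,0,0,0,0,0,1],[0,0,0,0,0,0,1]]'
```

```text
time: 14.7
ee_pos: [0.4813, -0.213, 0.0691]
tcp_rot: [179.8, 0.0, -90.0]
ft_force: [-6.5, -0.9, 2.9]
gripper_width: 0.0002
grip_force: 3.4
```

```bash
python3 -m crank '[[0,0,0,0,-0.002,0,1],[0,0,0,0,-0.002,0,1],[0,0,0,0,0,0,1],[0,0,0,0,0,0,1],[0,0,0,0,0,0,1],[0,0,0,0,0,0,1],[0,0,0,0,0,0,1],[0,0,0,0,0,0,1],[0,0,0,0,0,0,1],[0,0,0,0,0,0,1]]'; python3 -m crank '[[0,0,0,0,0.01,0,1],[0,0,0,0,0.02,0,1],[0,0,0,0,0.02,0,1],[0,0,0,0,0,-0.03,1],[0,0,0,0,0,-0.04,1],[0,0,0,0,0,-0.04,1],[0,0,0,0,0,-0.03,1],[0,0,0,0,0,-0.03,1],[0,0,0,0,0,0,1],[0,0,0,0,0,0,1]]'
cat >> m2.py <<'E'
cv2.imwrite("pics/end.png",np.hstack([cv2.resize(im[150:240,240:440,::-1],(800,360)),])) 
E
python3 m2.py
```

```text
time: 15.7
ee_pos: [0.4819, -0.2129, 0.0685]
tcp_rot: [179.4, 0.1, -90.1]
ft_force: [-15.9, 1.1, 10.5]
gripper_width: 0.0007
grip_force: 8.3
time: 16.7
ee_pos: [0.4383, -0.2127, 0.2404]
tcp_rot: [-179.8, 0.0, -90.0]
ft_force: [0.5, 0.6, -0.2]
gripper_width: 0.0004
grip_force: 0.0
side [([268, 196, 19, 10, 87], [275.2, 201.0], array([0.6348, 0.0534, 0.067 ]))]
top [([299, 163, 7, 18, 61], [301.9, 169.0], array([0.6328, 0.057 , 0.067 ]))]
[('side', [377, 170, 7, 6, 24], [380.3, 172.5], array([ 0.4906, -0.2367,  0.06  ])), ('top', [303, 170, 1, 10, 10], [303.0, 174.5], array([0.6178, 0.054 , 0.06  ]))]
```

View pics/end.png

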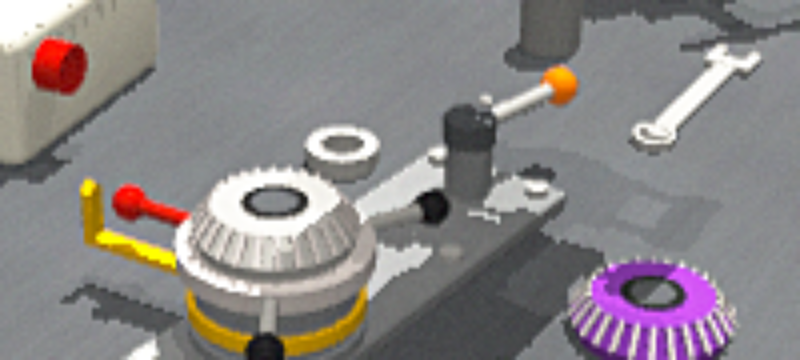

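The final view shows the red ball at the pointer, the lever bar lying against its stop pin with the orange ball at (560,85), the gear seated and the bench items in place. On the last push the force rose from 6.5 to 16 N with only 0.6 mm of travel, which means the lever is hard against its stop.

```bash
python3 -c "
from plant import *
print(close_job())"
```

```text
the job is handed in; nothing more can be done
None
```

I handed the job in with the red ball at the pointer, about 3 mm off at most, and the clamp lever hard against its stop; the hand-in returned no verdict.

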